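# Set the stem gauge one notch longer

### The job

The next bunches of dried stems are to be cut longer. On the wooden stem gauge, lift the tall stop up out of its notch, shift it along to the very next notch away from the steel end plate, and let it stand upright there, fully down in that notch. Leave the low stop standing in its own notch.

Things in the scene. Friction and masses are not known exactly. Their poses are not given: they have to be found in the camera images.
- gauge: Stem gauge: fixed wooden rail, 80 mm wide. Origin: on the bench, midway along the notches, centre line; z up, y along the rail AWAY from the steel end plate (90 mm high, at y -156 mm), x across. Four notches at y -99, -33, 33, 99 mm, each 42 mm long in y, open at the top and at both sides of the rail, floor 12 mm above the bench. Round-topped teeth between, 24 mm thick, tops 40 mm above the bench.
- tall_stop_center (a point): Centre, half-way up, of the tall stop: loose upright pale wooden block, 44 mm (x, across the rail) by 28 mm (y, along it) by 115 mm high, 0.1 kg. It starts in the first or third notch from the end plate, centre 69.5 mm above the bench; the next notch away from the plate is empty. 14 mm of play along y. A like block lying on the bench beside the rail is a spare, not part of the job.
- low_stop_center (a point): Centre, half-way up, of the low stop: same pale wood, 44 mm across the rail, 28 mm along it, but only 70 mm high, loose, 0.07 kg. It stands in the other one of the first and third notches, its top 82 mm above the bench.
Mind the look-alikes: they are no part of the job. What is shaped like the part that bears tall_stop_center but orange or yellow is not meant.

How it is judged:
By the outcome, as a careful person would: the job done as asked, in the order asked, and still so for the second after the job is handed in, with the robot touching nothing.
It also fails if it takes over 29 s, if anything falls off the work surface, if the arm or the gripper's body presses on something with over 40 N, if the wrist force passes 120 N, or if a joint passes its speed limit or range.

### The arm

A 7-joint arm with a two-finger parallel gripper is mounted at the origin on the work surface. World frame = base frame: x ahead of the robot, y to its left, z up, the work surface at z = 0. Lengths are in m, angles in rad, forces in N, time in s.
With the tool pointing down it reaches from about 0.4 to 0.875 m from the base axis. Payload 6.5 kg.
Tool frame: the origin (TCP) lies midway between the tips of the shut fingers; the grasp point (between the pads) lies 19 mm behind it; y points along the fingers, x is the direction in which the jaws open and shut, and the axes are right-handed (so a half turn about y gives the same grasp; the last joint's range is limited). The gripper opens to 85 mm and grips with 20 to 120 N. Pads are 22 mm wide; open, the fingers measure 114 mm over their backs; the gripper's body (76 mm by 85 mm) begins 54 mm behind the grasp point. The pads swing forward as they close: fully open they stand 13 mm farther back than shut.
Start: joints at [1.096, 0.536, -0.004, 1.538, 0.003, 1.067, -0.071], TCP at [0.258, -0.596, 0.231] pointing down, gripper open.
Joint ranges: [-2.7, 2.7], [-0.37, 2.16], [-1.27, 1.26], [0.24, 2.4], [-1.31, 4.45], [0.19, 1.91], [-2.76, 2.76]. Speed limits (rad/s): [2.39, 2.39, 3.14, 3.14, 3.14, 3.14, 3.14].

### API

Orientations are given as a 3x3 rotation matrix whose columns are the frame's x, y, z axes.
In Python, from plant import manip, imaging, workorder, models gives the robot as it stands.
- The arm moves only by the shell command python3 -m crank 'ROWS' [FORCE]. ROWS is a JSON object of lists of equal length, an entry for each row: "turn": the turn, a rotation vector about the tool's x, y, z normalised to -1 to 1, where 1 is 120 degrees, a list of three; "dp": the shift along the tool's x, y, z normalised to -1 to 1, where 1 is 400 mm, a list of three; "claw": the opening, from -1 (shut) to 1 (fully open), so that 0 is half open. A call has 1 to 20 rows; each row is the pose to reach, as a shift and turn from the pose commanded when the call began, along the tool's axes at that moment; what a row does not reach only later rows make up. A row lasts 1/10 s, in which the tool goes at most 50 mm and 8.59 degrees, less where a joint would pass 70% of its speed; a pose out of reach is approached as far as the arm can. A call with a number of a shift or a turn outside -1 to 1 is refused whole. A call with a gripper value outside its range is refused whole. The fingers move at their own pace and stop on an object; FORCE is the grip in N (left out, the last holds). Time passes only in rows, so rows that repeat a pose let the fingers close. It gives the time, the measured TCP pose, the force and the opening at its end, in the units of the state.
- manip.get_obs(): the state, without advancing time (a new reading comes with each control period).
- imaging.read_camera(name): name is "scene" or "top" or "wrist"; returns a dict with "pixels" (420x560x3 uint8, red, green, blue), "z_map" (420x560 float32, m along the optical axis (not along the pixel's ray), 0 where there is no reading), "K" (3x3 intrinsics, pixels), "origin" and "orientation" of the camera in the world. Camera axes: x right, y down, z forward; pixel columns grow to the right and rows downward; lengths in m; the calibration is good to about 2 mm. A picture is of the moment at which its call begins.
- workorder.hand_in(): hands the job in, once; it reports no verdict.
Trained networks look in the newest picture that a camera, given by its name, has taken for a name from the list of things; names that differ only in an ending like _2 or _b are one class to them, and where a whole thing is asked for, a point or a joint stands for the part that bears it (a point fixed in the world has none). Each returns a list of dicts, best first, with "confidence" (0 to 1); they miss things now and then, are a little off and sometimes report something else, mostly with a low value. They report only what shows in the picture. A call takes as long as a camera call. They do not tell look-alikes from the thing itself.
- models.search_frame(camera, name): "centre" ([column, row] as shares, 0 to 1, of the picture: columns of its width, rows of its height, amid what is visible of it).
The state is a dict: "time_s": time; "qpos": joint angles; "qvel": joint speeds; "joint_torque": joint torques, N m; "tool_pos": TCP position; "ee_rot": TCP orientation; "ft_force": force on the tool from outside, world axes, zero at the start; "wrist_torque": the same for the moment, N m; "width": finger opening in m.
Only numpy, scipy, OpenCV 4.12 (cv2) and the standard library are available. Lean on these libraries where they do the work, as an engineer would, in place of code of your own. Each camera call takes 0.05 s, during which the arm holds its last target. There are 200 camera calls.

## Working session

There is one attempt and no reset: what is moved stays moved. The work goes in short steps, Python scripts to look and compute and a shell command to move; the robot and the scene stay as the last step left them, time stands still between calls to the robot, and variables do not carry over. Pictures are saved under pics/ and viewed, about 8 in all and at most 12, crops included, and the job is handed in when it is done.

```bash
ls; mkdir -p pics; cat > h.py <<'E'
import numpy as np, cv2
from plant import manip, imaging, workorder, models
def world(c,u,v,z=None):
    u=np.asarray(u,float);v=np.asarray(v,float)
    if z is None: z=c["z_map"][v.astype(int),u.astype(int)]
    K=c["K"];p=np.stack([(u-K[0,2])/K[0,0]*z,(v-K[1,2])/K[1,1]*z,z],-1)
    return p@np.array(c["orientation"]).T+np.array(c["origin"])
def cloud(c):
    v,u=np.mgrid[0:420,0:560]; return world(c,u,v)
def save(c,n): cv2.imwrite("pics/"+n+".png",c["pixels"][:,:,::-1])
E
python3 - <<'E'
from h import *
o=manip.get_obs();print(o["time_s"],o["tool_pos"],np.round(o["ee_rot"],3),o["width"])
ims=[]
for n in("scene","top"):
    c=imaging.read_camera(n);ims.append(c["pixels"]);np.savez(n+".npz",**c)
    for k in("gauge","tall_stop_center","low_stop_center"):
        for d in models.search_frame(n,k)[:4]:
            u,v=np.array(d["centre"])*[560,420];print(n,k,round(d["confidence"],2),u.round(),v.round(),world(c,u,v).round(3))
im=cv2.vconcat(ims); 
for n,i in zip(("scene0","top0"),ims): cv2.imwrite("pics/%s.png"%n,i[:,:,::-1])
E
```

```text
pics
0.0 [ 0.25812368 -0.59585884  0.23038012] [[ 0.398 -0.001  0.918]
 [-0.918  0.002  0.398]
 [-0.002 -1.    -0.   ]] 0.0856715942377845
scene gauge 0.91 245.0 253.0 [0.523 0.037 0.009]
scene tall_stop_center 0.82 278.0 157.0 [0.366 0.072 0.096]
scene tall_stop_center 0.78 276.0 231.0 [0.536 0.093 0.119]
scene tall_stop_center 0.59 377.0 218.0 [0.463 0.252 0.085]
scene low_stop_center 0.81 196.0 241.0 [ 0.552 -0.034  0.082]
top gauge 0.68 301.0 189.0 [0.524 0.033 0.012]
top tall_stop_center 0.7 270.0 185.0 [0.508 0.085 0.127]
top tall_stop_center 0.61 167.0 223.0 [0.451 0.246 0.115]
top low_stop_center 0.89 348.0 176.0 [ 0.531 -0.044  0.082]
```

View images.

View pics/scene0.png

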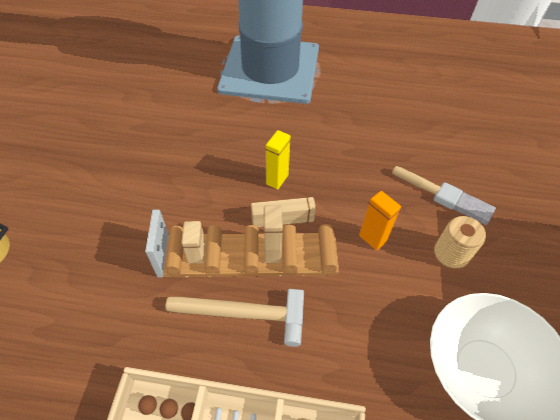

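View pics/top0.png

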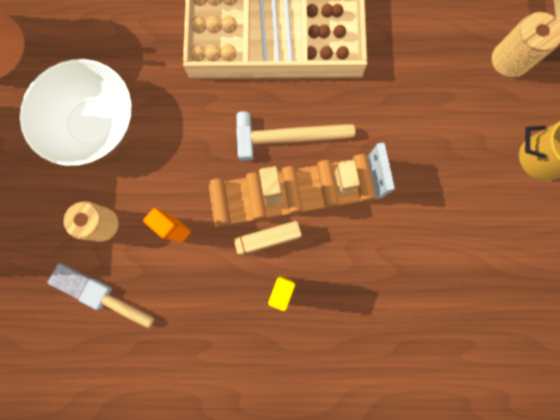

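```bash
cat > m.py <<'E'
from h import *
def top(P,rgb,zlo,zhi,c,r=0.04):
    m=(P[...,2]>zlo)&(P[...,2]<zhi)&(np.hypot(P[...,0]-c[0],P[...,1]-c[1])<r)
    q=P[m]; 
    (cx,cy),(w,h),a=cv2.minAreaRect((q[:,:2]*1000).astype(np.float32)); return len(q),round(cx,1),round(cy,1),round(w,1),round(h,1),round(a,1),np.median(q[:,2]).round(4)
E
python3 - <<'E'
from m import *
for n in("top","scene"):
    c=dict(np.load(n+".npz"));P=cloud(c)
    print(n,"tall",top(P,0,.12,.135,(.515,.087)),"low",top(P,0,.076,.088,(.533,-.043)))
    print("plate",top(P,0,.084,.096,(.54,-.11),.08))
    # teeth tops / rail outline
    m=(P[...,2]>.030)&(P[...,2]<.043)&(abs(P[...,0]-.52)<.08)&(P[...,1]>-.09)&(P[...,1]<.21)
    k,l,s,_=cv2.connectedComponentsWithStats(m.astype(np.uint8))
    for i in range(1,k):
        if s[i,4]>60:
            q=P[l==i]; print("tooth",s[i,4],[round(float(t),1) if np.isscalar(t) else np.round(t,1) for t in cv2.minAreaRect((q[:,:2]*1000).astype(np.float32))],q[:,2].max().round(3))
c=dict(np.load("scene.npz"));cv2.imwrite("pics/crop.png",cv2.resize(c["pixels"][170:290,130:350,::-1],None,fx=3.5,fy=3.5,interpolation=cv2.INTER_CUBIC))
E
```

```text
top tall (502, 515.9, 86.0, 44.5, 27.9, 10.0, np.float64(0.1273)) low (439, 537.0, -44.7, 44.6, 28.2, 11.1, np.float64(0.0819))
plate (399, 542.7, -71.8, 79.8, 78.3, 9.0, np.float64(0.09))
tooth 519 [array([543.6, -79.4]), array([80.1, 23.6]), 8.8] 0.043
tooth 577 [array([532.7, -15. ]), array([80.1, 23.5]), 9.4] 0.043
tooth 585 [array([521.8,  49.9]), array([80.2, 23.6]), 9.6] 0.043
tooth 583 [array([510.7, 114.7]), array([80.6, 23.5]), 9.6] 0.043
tooth 592 [array([499.8, 179.7]), array([80.4, 24. ]), 9.8] 0.043
scene tall (448, 514.9, 85.3, 43.7, 28.0, 9.5, np.float64(0.1263)) low (417, 536.1, -45.7, 45.4, 28.2, 9.7, np.float64(0.0814))
plate (360, 541.7, -72.7, 79.3, 77.3, 10.0, np.float64(0.0894))
tooth 63 [array([442.8, 104.4]), array([ 4.8, 27.4]), 13.9] 0.043
tooth 579 [array([531., -16.]), array([83.4, 23.6]), 9.9] 0.042
tooth 576 [array([520.3,  48.7]), array([81.8, 23.3]), 9.8] 0.042
tooth 568 [array([508.9, 113.7]), array([80.7, 23.5]), 9.6] 0.043
tooth 563 [array([497.8, 178.4]), array([82.4, 23.5]), 9.9] 0.043
tooth 526 [array([542.9, -81.2]), array([80.9, 23.7]), 10.3] 0.042
tooth 64 [array([556.2, -40.7]), array([ 7.7, 27.5]), 23.5] 0.043
```

View pics/crop.png

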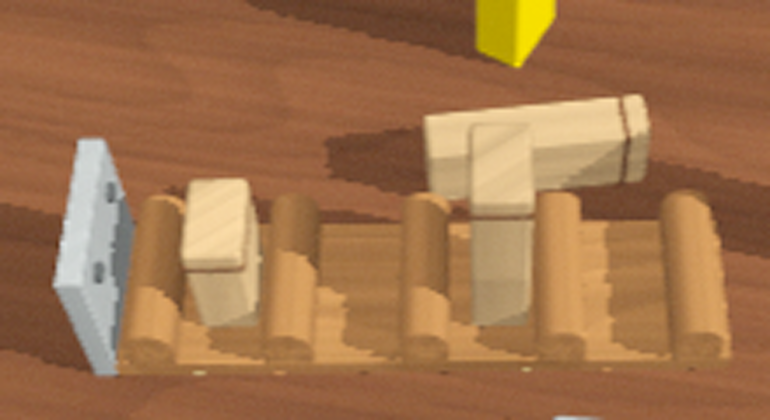

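The tall stop is the upright pale block in the third notch (scene pixel 274,231; top z 127 mm, 44x28 mm). The other candidates are out:
- The pale block at (283,213) is lying down, so it is the spare.
- The yellow block (278,160) and the orange one (379,220) are look-alikes.
- The low stop (196,241) has its top at 82 mm.

The fourth notch is empty, with its centre at about (504.3, 146.6) mm, and the rail is turned 9.6°.

```bash
python3 -m crank '{"turn":[[0,0.115,0],[0,0.115,0],[0,0.115,0],[0,0.115,0],[0,0.115,0],[0,0.115,0],[0,0.115,0],[0,0.115,0],[0,0.115,0],[0,0.115,0],[0,0.115,0],[0,0.115,0]],"dp":[[-0.53,0,0.945],[-0.53,0,0.945],[-0.53,0,0.945],[-0.53,0,0.945],[-0.53,0,0.945],[-0.53,0,0.945],[-0.53,0,0.945],[-0.53,0,0.945],[-0.53,0,0.945],[-0.53,0,0.945],[-0.53,0,0.945],[-0.53,0,0.945]],"claw":[1,1,1,1,1,1,1,1,1,1,1,1]}'
cat > go.py <<'E'
import sys
from h import *
o=manip.get_obs();R=np.array(o["ee_rot"]);p=np.array(o["tool_pos"])
t=np.array(eval(sys.argv[1]));print(o["time_s"],p.round(4),"heading",np.degrees(np.arctan2(R[1,0],R[0,0])).round(2),"down",R[2].round(3),"dp",((R.T@(t-p))/.4).round(4),o["width"],np.round(o["ft_force"],2))
E
python3 go.py '[.5154,.0857,.20]'
```

```text
time_s: 1.6
tool_pos: [0.52, -0.2532, 0.2312]
ee_rot: [[0.165, -0.001, 0.986], [-0.986, -0.001, 0.165], [0.001, -1.0, -0.001]]
ft_force: [-0.3, 0.5, 0.9]
width: 0.0853
1.6 [ 0.52   -0.2532  0.2312] heading -80.49 down [ 0.001 -1.    -0.001] dp [-0.8375  0.0774  0.1286] 0.08526442254823569 [-0.27  0.53  0.91]
```

```bash
python3 -m crank '{"turn":[[0,0,0],[0,0,0],[0,0,0],[0,0,0],[0,0,0],[0,0,0],[0,0,0],[0,0,0],[0,0,0],[0,0,0],[0,0,0]],"dp":[[-0.838,0.077,0.128],[-0.838,0.077,0.128],[-0.838,0.077,0.128],[-0.838,0.077,0.128],[-0.838,0.077,0.128],[-0.838,0.077,0.128],[-0.838,0.077,0.128],[-0.838,0.077,0.128],[-0.838,0.077,0.128],[-0.838,0.077,0.128],[-0.838,0.077,0.128]],"claw":[1,1,1,1,1,1,1,1,1,1,1]}'
python3 go.py '[.5154,.0857,.078]'
```

```text
time_s: 2.7
tool_pos: [0.5157, 0.085, 0.2006]
ee_rot: [[0.163, 0.0, 0.987], [-0.987, -0.001, 0.163], [0.001, -1.0, -0.0]]
ft_force: [-0.5, -0.4, -0.3]
width: 0.0857
2.7 [0.5157 0.085  0.2006] heading -80.59 down [ 0.001 -1.    -0.   ] dp [-0.0022  0.3064 -0.0004] 0.08567201718021514 [-0.5  -0.39 -0.25]
```

Descend, then close gently.

```bash
python3 -m crank '{"turn":[[0,0,0],[0,0,0],[0,0,0],[0,0,0],[0,0,0],[0,0,0],[0,0,0],[0,0,0],[0,0,0],[0,0,0],[0,0,0],[0,0,0],[0,0,0],[0,0,0],[0,0,0],[0,0,0]],"dp":[[-0.002,0.08,0],[-0.002,0.16,0],[-0.002,0.23,0],[-0.002,0.28,0],[-0.002,0.306,0],[-0.002,0.306,0],[-0.002,0.306,0],[-0.002,0.306,0],[-0.002,0.306,0],[-0.002,0.306,0],[-0.002,0.306,0],[-0.002,0.306,0],[-0.002,0.306,0],[-0.002,0.306,0],[-0.002,0.306,0],[-0.002,0.306,0]],"claw":[1,1,1,1,1,1,-1,-1,-1,-1,-1,-1,-1,-1,-1,-1]}' 40
python3 go.py '[.5154,.0857,.125]'
```

```text
time_s: 4.3
tool_pos: [0.5157, 0.0882, 0.0786]
ee_rot: [[0.167, 0.001, 0.986], [-0.986, 0.0, 0.167], [0.0, -1.0, 0.001]]
ft_force: [-0.7, -0.6, 6.2]
width: 0.0273
4.3 [0.5157 0.0882 0.0786] heading -80.38 down [ 0.    -1.     0.001] dp [ 0.0061 -0.116  -0.0016] 0.027336426807600425 [-0.66 -0.57  6.15]
```

```bash
python3 -m crank '{"turn":[[0,0,0],[0,0,0],[0,0,0],[0,0,0],[0,0,0],[0,0,0],[0,0,0]],"dp":[[0,-0.02,0],[0,-0.05,0],[0,-0.08,0],[0,-0.12,0],[0,-0.15,0],[0,-0.15,0],[0,-0.15,0]],"claw":[-1,-1,-1,-1,-1,-1,-1]}'
python3 - <<'E'
from m import *
for n in("top","scene"):
    c=imaging.read_camera(n);P=cloud(c); save(c,n+"1")
    print(n,models.search_frame(n,"tall_stop_center")[:3])
    for d in models.search_frame(n,"tall_stop_center"):
        u,v=np.array(d["centre"])*[560,420];print(u,v,world(c,u,v))
cv2.imwrite("pics/c1.png",cv2.resize(c["pixels"][130:290,130:350,::-1],None,fx=3.5,fy=3.5))
E
python3 go.py '[.5043,.1466,.1386]'
```

```text
time_s: 5.0
tool_pos: [0.5153, 0.0882, 0.1383]
ee_rot: [[0.167, 0.001, 0.986], [-0.986, 0.0, 0.167], [0.0, -1.0, 0.001]]
ft_force: [1.2, -1.1, -0.9]
width: 0.0275
top [{'centre': [0.2973, 0.5357], 'confidence': 0.58}]
166.488 224.99399999999997 [0.44725807 0.24685695 0.11621318]
scene [{'centre': [0.6755, 0.5255], 'confidence': 0.7}, {'centre': [0.4932, 0.515], 'confidence': 0.65}]
378.28 220.70999999999998 [0.46467996 0.25485915 0.07873593]
276.192 216.3 [0.53317697 0.09256138 0.15371332]
5.3 [0.5149 0.0881 0.1375] heading -80.37 down [ 0.    -1.    -0.001] dp [-0.1485 -0.0027 -0.0016] 0.02723481301634048 [ 0.37 -0.4  -1.13]
```

View pics/c1.png

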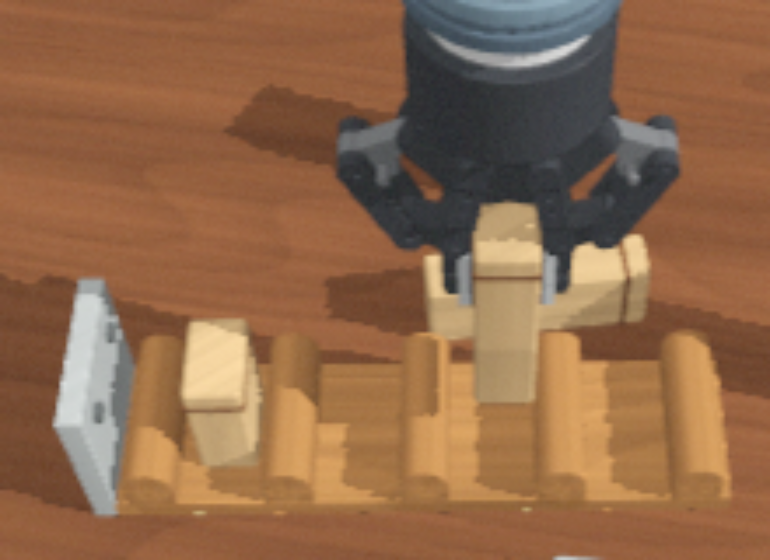

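The stop is lifted and upright in the jaws (c1 crop at 507,300), and the low stop hasn't moved. Next I shift it along to notch 4.

```bash
python3 -m crank '{"turn":[[0,0,0],[0,0,0],[0,0,0],[0,0,0],[0,0,0],[0,0,0]],"dp":[[-0.04,0,0],[-0.08,0,0],[-0.12,0,0],[-0.149,0,0],[-0.149,0,0],[-0.149,0,0]],"claw":[-1,-1,-1,-1,-1,-1]}'
python3 - <<'E'
from m import *
a=np.radians(9.6);ex=np.array([np.cos(a),np.sin(a)]);ey=np.array([-np.sin(a),np.cos(a)])
c=imaging.read_camera("scene");P=cloud(c);save(c,"s2")
hsv=cv2.cvtColor(c["pixels"],cv2.COLOR_RGB2HSV)
d=P[...,:2]-[.5043,.1466];X=d@ex;Y=d@ey
for lo in np.arange(.05,.19,.01):
    m=(P[...,2]>lo)&(P[...,2]<lo+.01)&(abs(X)<.035)&(abs(Y)<.035)&(hsv[...,2]>120)&(hsv[...,1]>60)
    if m.sum()>5: print(lo.round(2),m.sum(),"Y",np.percentile(Y[m],[2,98]).round(4),"X",np.percentile(X[m],[2,98]).round(4))
E
python3 go.py '[.5043,.1466,.0786]'
```

```text
time_s: 5.9
tool_pos: [0.5053, 0.1465, 0.1379]
ee_rot: [[0.167, -0.0, 0.986], [-0.986, -0.001, 0.167], [0.001, -1.0, -0.0]]
ft_force: [-0.3, -0.2, -0.4]
width: 0.0278
0.07 43 Y [-0.0155  0.0108] X [-0.0152  0.0214]
0.08 71 Y [-0.0156  0.0114] X [-0.0176  0.0218]
0.09 68 Y [-0.0155  0.011 ] X [-0.0091  0.0214]
0.1 71 Y [-0.0155  0.0117] X [-0.0114  0.0213]
0.11 71 Y [-0.0154  0.0111] X [-0.0021  0.0216]
0.12 68 Y [-0.0153  0.0117] X [0.0114 0.0217]
0.13 73 Y [-0.0152  0.0111] X [0.008 0.022]
0.14 74 Y [-0.0151  0.0124] X [0.0121 0.0216]
0.15 78 Y [-0.0215  0.0176] X [0.008  0.0222]
0.16 82 Y [-0.0151  0.0168] X [0.01   0.0216]
0.17 68 Y [-0.0152  0.0112] X [0.0075 0.022 ]
0.18 330 Y [-0.0145  0.0119] X [-0.0074  0.0213]
5.95 [0.5054 0.1459 0.1379] heading -80.42 down [ 0.001 -1.    -0.   ] dp [-0.0022  0.1483 -0.0024] 0.027693138754409905 [ 0.24 -0.76 -1.07]
```

```bash
python3 -m crank '{"turn":[[0,0,0],[0,0,0],[0,0,0],[0,0,0],[0,0,0],[0,0,0],[0,0,0],[0,0,0],[0,0,0]],"dp":[[-0.004,0,0],[-0.004,0.03,0],[-0.004,0.06,0],[-0.004,0.09,0],[-0.004,0.115,0],[-0.004,0.135,0],[-0.004,0.148,0],[-0.004,0.148,0],[-0.004,0.148,0]],"claw":[-1,-1,-1,-1,-1,-1,-1,-1,-1]}'
python3 - <<'E'
from m import *
c=imaging.read_camera("scene");P=cloud(c)
cv2.imwrite("pics/c3.png",cv2.resize(c["pixels"][130:290,130:350,::-1],None,fx=3.5,fy=3.5))
E
python3 go.py '[.5043,.1466,.0786]'
```

```text
time_s: 6.85
tool_pos: [0.5052, 0.1486, 0.0788]
ee_rot: [[0.167, 0.0, 0.986], [-0.986, 0.0, 0.167], [-0.0, -1.0, 0.0]]
ft_force: [-0.0, 0.4, -0.3]
width: 0.0276
6.9 [0.5051 0.1486 0.0788] heading -80.37 down [-0. -1.  0.] dp [ 0.0046  0.0006 -0.0029] 0.027657253592904184 [-0.7   0.23 -1.33]
```

View pics/c3.png

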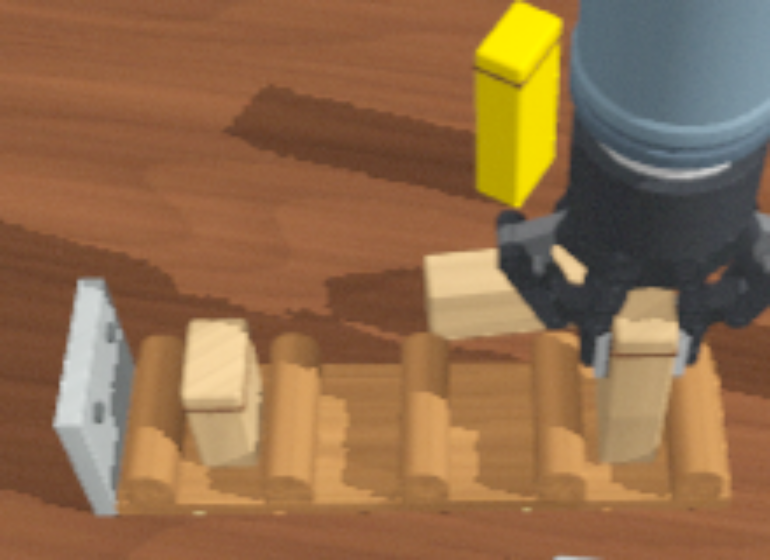

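The stop is down in notch 4 (c3 crop at 635,400), upright and with no contact load. I'll release it gradually and then retreat upward.

```bash
python3 -m crank '{"turn":[[0,0,0],[0,0,0],[0,0,0],[0,0,0],[0,0,0],[0,0,0],[0,0,0],[0,0,0],[0,0,0],[0,0,0],[0,0,0],[0,0,0],[0,0,0],[0,0,0],[0,0,0],[0,0,0]],"dp":[[0,0.001,0],[0,0.001,0],[0,0.001,0],[0,0.001,0],[0,0.001,0],[0,0.001,0],[0,0.001,0],[0,0.001,0],[0,-0.04,0],[0,-0.1,0],[0,-0.2,0],[0,-0.3,0],[0,-0.4,0],[0,-0.45,0],[0,-0.45,0],[0,-0.45,0]],"claw":[-0.33,-0.3,-0.25,-0.2,-0.1,0.1,0.3,0.3,0.3,0.3,0.3,0.3,0.3,0.3,0.3,0.3]}'
python3 - <<'E'
from m import *
for n in("scene","top"):
    c=imaging.read_camera(n);P=cloud(c)
    print(n,"tall",top(P,0,.12,.135,(.504,.147),.035),"low",top(P,0,.076,.088,(.533,-.043)))
    if n=="scene": cv2.imwrite("pics/c4.png",cv2.resize(c["pixels"][130:290,130:350,::-1],None,fx=3.5,fy=3.5))
E
python3 go.py '[.504,.1466,.25]'
```

```text
time_s: 8.5
tool_pos: [0.5049, 0.1484, 0.2587]
ee_rot: [[0.167, 0.0, 0.986], [-0.986, -0.0, 0.167], [0.0, -1.0, 0.0]]
ft_force: [-0.5, -0.6, -0.7]
width: 0.0556
scene tall (453, 503.2, 147.6, 44.9, 27.8, 8.1, np.float64(0.1263)) low (417, 536.3, -45.7, 45.1, 28.1, 9.3, np.float64(0.0813))
top tall (505, 504.3, 148.4, 43.8, 28.1, 9.7, np.float64(0.1273)) low (434, 537.2, -45.1, 44.4, 28.5, 9.8, np.float64(0.082))
8.6 [0.5041 0.1482 0.2575] heading -80.37 down [ 0.    -1.    -0.003] dp [ 0.0038  0.0188 -0.001 ] 0.05529373097314986 [-1.24 -0.64 -0.36]
```

View pics/c4.png

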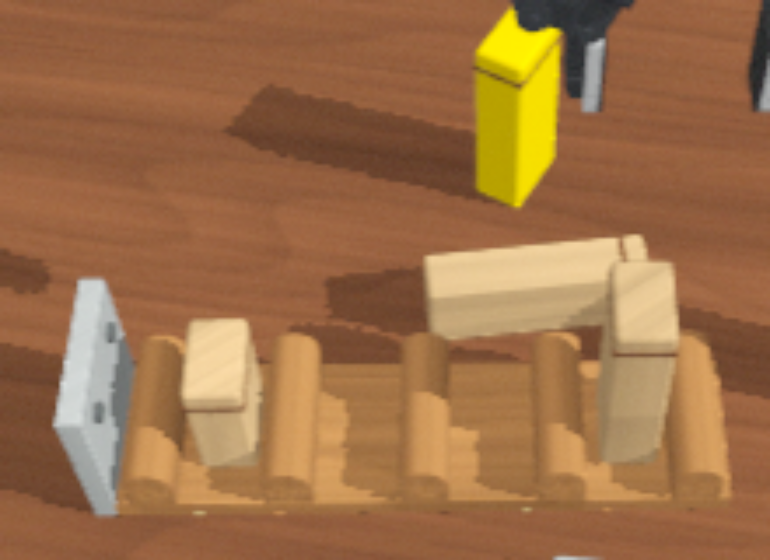

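The tall stop stands upright in notch 4. Its top is at 127 mm, so it is fully down. The low stop is unmoved, and the gripper is clear above both.

```bash
python3 -c "
from plant import workorder;print(workorder.hand_in())"
```

```text
the job is handed in; nothing more can be done
None
```

I lifted the tall stop out of the third notch, moved it to the fourth (the next one away from the steel end plate), set it down upright, and handed the job in at about 8.6 s.

- **Tall stop:** both cameras put its top at 126–127 mm, the same height as at the start, so it is fully down. It is centred to within about 2 mm in the notch and square to the rail to within about 1.5°.
- **Low stop:** it still stands in the first notch, within 1 mm of where it was (top at 81–82 mm).
- **Other checks:** the arm had retreated and was touching nothing. The highest wrist force I read, at the end of each move, was about 6 N. No check failed. The two cameras differed by about 1 mm, within the stated calibration.

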